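Find the high side of an off-centre bottle stopper on the truing stand

ROBOT

A 6-joint arm with a two-finger parallel gripper is mounted at the origin on the work surface. World frame = base frame: x ahead of the robot, y to its left, z up, the work surface at z = 0. Lengths are in mm, angles in rad, forces in N, time in s.
With the tool pointing down it reaches from about 325 to 775 mm from the base axis. Payload 5.5 kg.
Tool frame: the origin (TCP) lies between the finger pads; the fingertips stand 25 mm ahead of it and the grasp point (between the pads) lies 6 mm ahead of it; z points along the fingers, x is the direction in which the jaws open and shut, and the axes are right-handed (so a half turn about z gives the same grasp; the last joint's range is limited). The gripper opens to 85 mm and grips with 20 to 120 N. Pads are 22 mm wide; open, the fingers measure 114 mm over their backs; the gripper's body (76 mm by 85 mm) begins 54 mm behind the grasp point. The pads swing forward as they close: fully open they stand 13 mm farther back than shut.
Start: joints at [-1.293, 0.091, 1.231, -0, 1.82, -0.057], TCP at [197.148, -566.7, 256.275] pointing down, gripper open.
Joint ranges: [-2.87, 2.87], [-0.86, 2.18], [0.17, 2.46], [-1.51, 4.65], [0.06, 2.69], [-2.65, 2.65]. Speed limits (rad/s): [2.57, 2.57, 3.01, 3.14, 3.14, 3.14].

INTERFACE

Orientations are given as a rotation vector (axis times angle).
In Python, from cell import ctrl gives the robot as it stands.
- The arm moves only by the tool arm_command, never from a script. Its argument "increments" is a list of rows, each a list of 7 numbers: the shift along the tool's x, y, z in m, then the turn, a rotation vector about the tool's x, y, z in degrees, then the opening in per cent of the stroke, from 0 (shut) to 100 (fully open). In form: [[dx, dy, dz, wx, wy, wz, hand], ...]. A call has 1 to 5 rows; each row shifts and turns the commanded pose from where the row before left it, along the tool's axes as they then stand; what a row does not reach is not made up. A row lasts 1/12 s, in which the tool goes at most 41.7 mm and 7.16 degrees, less where a joint would pass 70% of its speed; a pose out of reach is approached as far as the arm can. A call with a gripper value outside its range is refused whole. The fingers move at their own pace and stop on an object; the grip force is fixed at half the most. Time passes only in rows, so rows that do not move let the fingers close. It gives the time, the measured TCP pose, the force and the opening at its end, in the units of the state.
- ctrl.get_obs(): the state, without advancing time (a new reading comes with each control period).
- ctrl.grab_frame(name): name is "scene" or "top" or "wrist"; returns a dict with "color" (420x560x3 uint8, blue, green, red), "fx", "fy", "cx", "cy" (pixels), "world_from_camera" (4x4, takes a point from camera to world coordinates); the wrist camera has in their place "hand_eye" (4x4, takes a point from camera to tool coordinates, whose origin is the TCP and whose axes are the tool frame's). Camera axes: x right, y down, z forward; pixel columns grow to the right and rows downward; lengths in mm; the calibration is good to about 2 mm. A picture is of the moment at which its call begins: read the wrist's pose just before it. There is no depth.
- ctrl.job_done(): hands the job in, once; it reports no verdict.
The state is a dict: "t": time; "joint_positions": joint angles; "dq": joint speeds; "tau": joint torques, N m; "tcp_pos": TCP position; "orientation": TCP orientation; "ft_force": force on the tool from outside, world axes, zero at the start; "torque": the same for the moment, N m; "gripper_width": finger opening in mm.
Only numpy, scipy, OpenCV 4.12 (cv2) and the standard library are available. Lean on these libraries where they do the work, as an engineer would, in place of code of your own. Each camera call takes 0.05 s, during which the arm holds its last target.

TASK

The steel bottle stopper held between centres in the little truing stand has a head that runs off centre. Slide the gauge up by its tab until its sprung plunger rests on the edge of the head and is pressed in about 5 mm, then turn the stopper by the round knob to find its high side and leave it there, with the plunger pushed back as far as the head ever pushes it. Be gentle: never drive the plunger against its inner stop, do not strain the stand, leave the other things on the shelf where they are, and finish with your hand off.

Things in the scene. Friction and masses are not known exactly. Their poses are not given: they have to be found in the camera images.
- stand: Fixed dark steel truing stand; origin on the shelf under the upright axis of the centres. Base 90 (x) x 270 (y) x 18 mm, y = -203 to +67 mm; the gauge is on the -y side. A 40 x 22 mm column at y = +52 mm carries a 26 mm wide arm over the axis, from y = +63 to -13 mm, top 122 mm above the shelf.
- knob (a point): Centre (half-way up) of the plain round black knob on the axis, above the arm: 36 mm across, 30 mm high, 136 to 166 mm above the shelf, 14 mm clear of the arm. It turns the stopper one to one, endlessly either way, with 0.12 N m of friction that holds it where it is left. Grip lightly, 20 to 50 N. The point is fixed to the stand.
- tab (a point): Point in the gauge's upright black tab, 26 mm (stand x) x 14 mm (stand y); top 150 mm above the shelf, this point 138 mm. In front of it (stand +y) the gauge is 99 mm high, its pointer 109 mm. Pinch it lightly from above (20 to 50 N a finger) or push it; the gauge slides only along the stand's y, with about 8 N of friction that holds it where it is left.
- carriage (a joint): Travel of the gauge along the stand's +y, towards the stopper: 0 to 0.06 m. At 0 the tab is at stand y = -158 mm and the tip of the plunger, when out, at -52 mm.
- plunger (a joint): How far the plunger is pressed into the gauge, along the stand's -y: 0 fully out (as at the start) to 0.025 m at its inner stop. Its spring gives about 1 N at 0 and 4 N at 0.025. A black pointer on top of the gauge, over an ivory plate with a mark every 5 mm, moves with it.
- tip (a point): Foremost point of the plunger's 10 mm ball tip, 85 mm above the shelf at stand x = 0; stand's axes. When it bears on the head its stand y is about -30.6 mm at the high side, -16.6 mm at the low side (it sinks in 0.4 mm).
- head (a point): Point of the stand on the axis at the height of the stopper's head, 84 mm up; stand's axes. The head is a steel disc 48 mm across, 20 mm thick, its centre 7 mm off the axis in an unknown direction: its edge facing the gauge is 17 (low) to 31 mm (high side) from the axis. At the start the high side is at least 1.2 rad from the plunger.
- decanter: Bystander: empty glass decanter, 200 mm high, 124 mm across; origin under its centre.
- tumbler: Bystander: clear acrylic tumbler, 85 mm high, 72 mm across; origin under its centre.
- coaster: Bystander: red silicone coaster, 96 mm across, 8 mm thick, beside the stand; origin under its centre.
- spare_stopper: Bystander: another steel stopper, 40 mm across, 50 mm high, standing on its head beside the stand; origin under its centre.
- mug: Bystander: white mug, 95 mm high; origin under its centre.
- spoon: Bystander: wooden spoon lying on the shelf.

How it is judged:
By the outcome, as a careful person would: the job done as asked, in the order asked, and still so for the second after the job is handed in, with the robot touching nothing.
It also fails if it takes over 72 s, if anything falls off the work surface, if the arm or the gripper's body presses on something with over 40 N, if the wrist force passes 120 N, or if a joint passes its speed limit or range.

## Working session

There is one attempt and no reset: what is moved stays moved. The work goes in short steps, Python scripts to look and compute and a tool call to move; the robot and the scene stay as the last step left them, time stands still between calls to the robot, and variables do not carry over. Pictures are saved under pics/ and viewed, and the job is handed in when it is done.

Besides the shell and the picture viewer there is one more tool, called after "Request:" as name(argument=value, ...) on one line, values as JSON. arm_command: Moves the arm, as the interface text tells. Its arguments: {"type":"object","properties":{"increments":{"type":"array"}},"required":["increments"]}

```bash
mkdir -p pics; ls; python3 - <<'E'
from cell import ctrl
import cv2,numpy as np
o=ctrl.get_obs()
print({k:np.round(v,3) for k,v in o.items()})
for n in ["scene","top","wrist"]:
    f=ctrl.grab_frame(n); cv2.imwrite(f"pics/a_{n}.png",f["color"])
    print(n,f["fx"],f["fy"],f["cx"],f["cy"]); print(np.round(f.get("world_from_camera",f.get("hand_eye")),4).tolist())
E
```

```text
pics
{'t': np.float64(0.0), 'joint_positions': array([-1.293,  0.092,  1.232,  0.   ,  1.82 , -0.057]), 'dq': array([ 0.   ,  0.   ,  0.001,  0.   , -0.001, -0.001]), 'tau': array([-3.0000e-03, -4.5875e+01, -4.1802e+01, -0.0000e+00,  1.2000e-02,
       -0.0000e+00]), 'tcp_pos': array([ 197.09 , -566.455,  255.146]), 'orientation': array([-2.560e+00,  1.819e+00,  2.000e-03]), 'ft_force': array([0.056, 0.597, 0.204]), 'torque': array([ 0.024, -0.01 ,  0.014]), 'gripper_width': np.float64(85.535)}
scene 431.66694876977675 431.66694876977675 282.68801370050494 211.12376789999956
[[-0.3417, 0.7092, -0.6167, 1305.8486], [0.9397, 0.2493, -0.234, 293.5132], [-0.0122, -0.6595, -0.7516, 1112.6687], [0.0, 0.0, 0.0, 1.0]]
top 422.8874747765919 422.8874747765919 279.7876869634991 208.34124837100742
[[0.0037, -0.9846, 0.1748, 324.3429], [-0.9996, -0.0082, -0.0252, 0.6261], [0.0262, -0.1747, -0.9843, 1162.3383], [0.0, 0.0, 0.0, 1.0]]
wrist 336.3570794043615 336.3570794043615 283.32112724993704 210.28649893869402
[[1.0, 0.0011, -0.0007, 0.8392], [-0.0008, 0.9635, 0.2679, -66.8653], [0.001, -0.2679, 0.9635, -117.8603], [0.0, 0.0, 0.0, 1.0]]
```

View pics/a_scene.png

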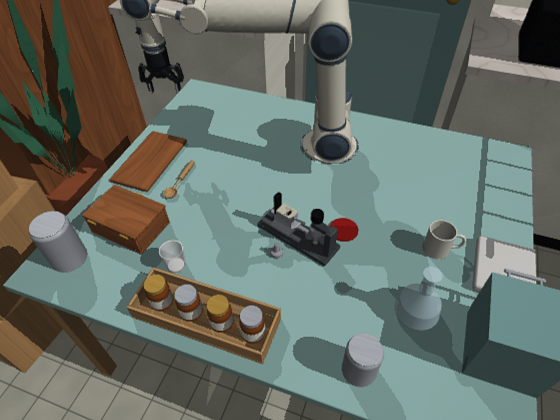

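View pics/a_top.png

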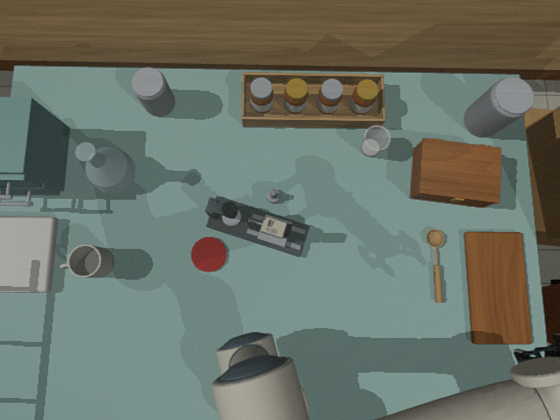

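View pics/a_wrist.png

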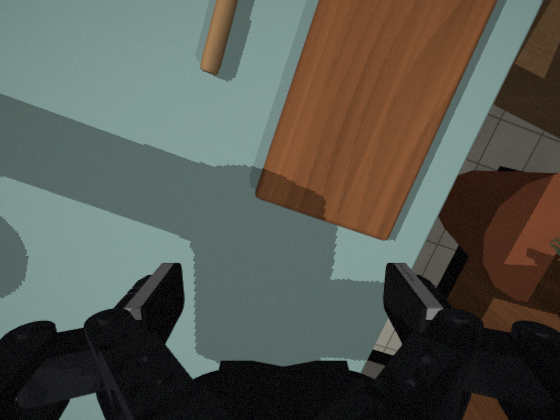

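```bash
python3 - <<'E'
import cv2
a=cv2.imread("pics/a_top.png")[185:265,190:320]; cv2.imwrite("pics/b_top.png",cv2.resize(a,None,fx=6,fy=6,interpolation=cv2.INTER_CUBIC))
a=cv2.imread("pics/a_scene.png")[180:270,245:365]; cv2.imwrite("pics/b_scene.png",cv2.resize(a,None,fx=6,fy=6,interpolation=cv2.INTER_CUBIC))
E
```

```text
(no output)
```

View pics/b_top.png

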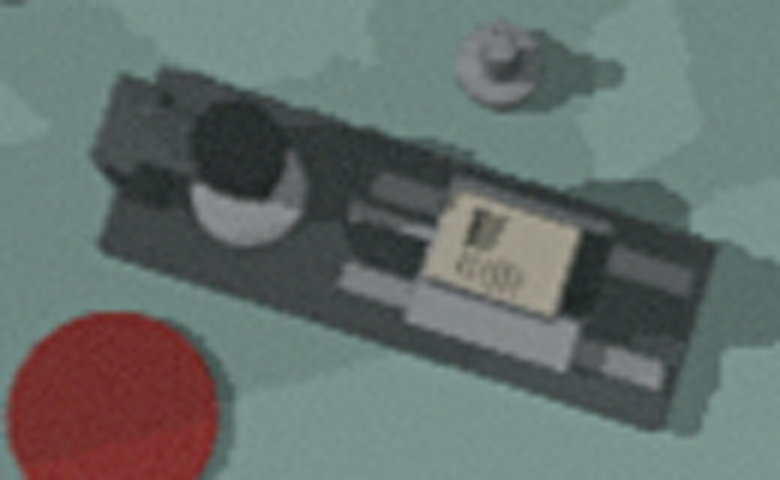

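View pics/b_scene.png

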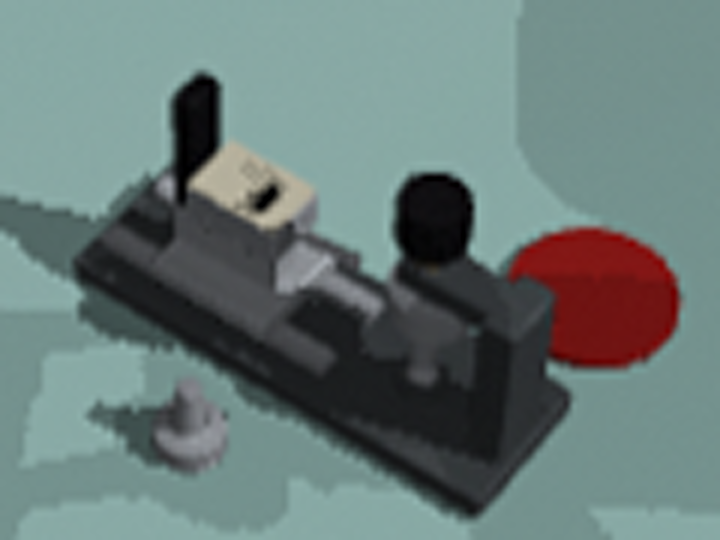

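```bash
cat > h.py <<'E'
import numpy as np,cv2
from scipy.optimize import least_squares
from scipy.spatial.transform import Rotation as R
CAM={"scene":(431.66694876977675,282.68801370050494,211.12376789999956,np.array([[-0.3417,0.7092,-0.6167,1305.8486],[0.9397,0.2493,-0.234,293.5132],[-0.0122,-0.6595,-0.7516,1112.6687],[0,0,0,1]])),
"top":(422.8874747765919,279.7876869634991,208.34124837100742,np.array([[0.0037,-0.9846,0.1748,324.3429],[-0.9996,-0.0082,-0.0252,0.6261],[0.0262,-0.1747,-0.9843,1162.3383],[0,0,0,1]]))}
HE=np.array([[1.0,0.0011,-0.0007,0.8392],[-0.0008,0.9635,0.2679,-66.8653],[0.001,-0.2679,0.9635,-117.8603],[0,0,0,1]])
def wcam(pos,rv):
    T=np.eye(4);T[:3,:3]=R.from_rotvec(rv).as_matrix();T[:3,3]=pos
    return (336.3570794,283.321127,210.286499,T@HE)
def proj(c,P):
    f,cx,cy,T=c; P=np.atleast_2d(P); q=(P-T[:3,3])@T[:3,:3]
    return np.c_[f*q[:,0]/q[:,2]+cx,f*q[:,1]/q[:,2]+cy]
def st(p,P):
    P=np.atleast_2d(np.array(P,float)); c,s=np.cos(p[2]),np.sin(p[2])
    return np.c_[p[0]+c*P[:,0]-s*P[:,1],p[1]+s*P[:,0]+c*P[:,1],P[:,2]]
def tri(obs): # list of (cam,(u,v))
    r=least_squares(lambda X:np.concatenate([(proj(c,X)-np.array(u)).ravel() for c,u in obs]),[500,0,100.])
    return r.x,r.fun
E
cat > f1.py <<'E'
from h import *
t=lambda u,v:(190+u/6,185+v/6)
s=lambda u,v:(245+u/6,180+v/6)
obs=[("top",(45,-203,18),t(715,245)),("top",(-45,-203,18),t(655,430)),("top",(-45,67,18),t(100,248)),
("scene",(45,-203,18),s(75,265)),("scene",(45,67,18),s(470,515)),("scene",(-45,67,18),s(570,400)),
("top",(0,0,166),t(240,147)),("scene",(0,0,151),s(435,220)),("scene",(0,-158,150),s(200,80))]
f=lambda p:np.concatenate([(proj(CAM[c],st(p,P))-np.array(u)).ravel() for c,P,u in obs])
r=least_squares(f,[480,100,-.318]);print(r.x);print(np.round(r.fun.reshape(-1,2),1))
print("knob",st(r.x,(0,0,151)),"tab",st(r.x,(0,-158,138)))
print("tri knob",tri([(CAM["top"],t(240,150)),(CAM["scene"],s(435,220))]))
E
python3 f1.py
```

```text
[ 5.02290699e+02  9.66031485e+01 -3.23955444e-01]
[[ 0.4 -0.2]
 [ 0.   0.2]
 [-1.6 -1.7]
 [-0.2 -2.2]
 [ 1.2 -1.9]
 [ 0.9 -1.5]
 [-1.1 -2. ]
 [-0.2 -0.3]
 [-2.9 -0.7]]
knob [[502.29069903  96.60314847 151.        ]] tab [[451.99633846 -53.17828327 138.        ]]
tri knob (array([499.61207992,  96.1391048 , 146.35233858]), array([-0.15821364,  0.04367447, -0.1991959 , -0.00209308]))
```

```bash
cat > go.py <<'E'
import sys
from h import *
from cell import ctrl
def plan(pos,yaw,n=None,pr=True):
    """yaw = world angle of tool x axis, tool down"""
    o=ctrl.get_obs(); Rc=R.from_rotvec(o["orientation"]); 
    x=np.array([np.cos(yaw),np.sin(yaw),0]);z=np.array([0,0,-1.]);Rt=R.from_matrix(np.c_[x,np.cross(z,x),z])
    d=np.array(pos)-o["tcp_pos"]; rv=(Rc.inv()*Rt).as_rotvec(degrees=True)
    n=n or int(np.ceil(max(np.linalg.norm(d)/38,np.linalg.norm(rv)/6.8,1)))
    c=Rc
    for i in range(n):
        print(i,np.round(c.inv().apply(d/n)/1000,4).tolist(),np.round(rv/n,2).tolist()); c=c*R.from_rotvec(rv/n,degrees=True)
if __name__=="__main__":
    a=[float(v) for v in sys.argv[1:]]
    plan(a[:3],a[3],int(a[4]) if len(a)>4 else None)
E
python3 go.py 452 -53 260 -0.324
```

```text
0 [-0.0251, -0.0256, -0.0002] [-0.0, 0.01, -3.27]
1 [-0.0236, -0.027, -0.0003] [-0.0, 0.01, -3.27]
2 [-0.022, -0.0283, -0.0003] [-0.0, 0.01, -3.27]
3 [-0.0204, -0.0295, -0.0003] [-0.0, 0.01, -3.27]
4 [-0.0186, -0.0306, -0.0003] [-0.0, 0.01, -3.27]
5 [-0.0169, -0.0316, -0.0003] [-0.0, 0.01, -3.27]
6 [-0.015, -0.0325, -0.0003] [-0.0, 0.01, -3.27]
7 [-0.0132, -0.0333, -0.0003] [-0.0, 0.01, -3.27]
8 [-0.0112, -0.034, -0.0003] [-0.0, 0.01, -3.27]
9 [-0.0093, -0.0346, -0.0003] [-0.0, 0.01, -3.27]
10 [-0.0073, -0.0351, -0.0003] [-0.0, 0.01, -3.27]
11 [-0.0053, -0.0354, -0.0003] [-0.0, 0.01, -3.27]
12 [-0.0033, -0.0357, -0.0003] [-0.0, 0.01, -3.27]
13 [-0.0012, -0.0358, -0.0003] [-0.0, 0.01, -3.27]
14 [0.0008, -0.0358, -0.0003] [-0.0, 0.01, -3.27]
15 [0.0029, -0.0357, -0.0003] [-0.0, 0.01, -3.27]
```

Request:
arm_command(increments=[[-0.025,-0.0256,0,0,0,-3.3,100],[-0.0236,-0.027,0,0,0,-3.3,100],[-0.022,-0.0283,0,0,0,-3.3,100],[-0.0204,-0.0295,0,0,0,-3.3,100],[-0.0186,-0.0306,0,0,0,-3.3,100]])

```text
t: 0.57
tcp_pos: [277.0, -404.6, 255.8]
orientation: [-2.796, 1.431, 0.001]
ft_force: [0.4, -0.8, 0.7]
gripper_width: 85.8
```

Request:
arm_command(increments=[[-0.017,-0.0316,0,0,0,-3.3,100],[-0.015,-0.0325,0,0,0,-3.3,100],[-0.0132,-0.0333,0,0,0,-3.3,100],[-0.0112,-0.034,0,0,0,-3.3,100],[-0.0093,-0.0346,0,0,0,-3.3,100]])

```text
t: 0.98
tcp_pos: [355.8, -243.7, 256.1]
orientation: [-2.973, 1.014, -0.0]
ft_force: [1.8, -0.7, 0.0]
gripper_width: 85.6
```

Request:
arm_command(increments=[[-0.0073,-0.0351,0,0,0,-3.3,100],[-0.0053,-0.0354,0,0,0,-3.3,100],[-0.0033,-0.0357,0,0,0,-3.3,100],[-0.0012,-0.0358,0,0,0,-3.3,100],[0,0,0,0,0,0,100]])

```text
t: 1.4
tcp_pos: [420.0, -111.5, 256.0]
orientation: [-3.07, 0.654, -0.0]
ft_force: [-0.1, 0.3, 0.1]
gripper_width: 85.5
```

```bash
cat > snap.py <<'E'
import sys
from h import *
from cell import ctrl
n,cam=sys.argv[1:3]
o=ctrl.get_obs(); f=ctrl.grab_frame(cam)
cv2.imwrite(f"pics/{n}.png",f["color"]); np.savez(f"pics/{n}.npz",p=o["tcp_pos"],r=o["orientation"])
print("t",round(float(o["t"]),2),"tcp",np.round(o["tcp_pos"],2),np.round(o["orientation"],4),"F",np.round(o["ft_force"],1),"w",round(float(o["gripper_width"]),1),"q6",round(float(o["joint_positions"][5]),2))
if len(sys.argv)>3:
    x0,y0,x1,y1,k=map(int,sys.argv[3:8])
    cv2.imwrite(f"pics/{n}_c.png",cv2.resize(f["color"][y0:y1,x0:x1],None,fx=k,fy=k,interpolation=cv2.INTER_CUBIC))
E
python3 snap.py w1 wrist
```

```text
t 1.4 tcp [ 420.01 -111.52  255.97] [-3.0699e+00  6.5420e-01 -1.0000e-04] F [-0.1  0.3  0.1] w 85.5 q6 0.08
```

View pics/w1.png

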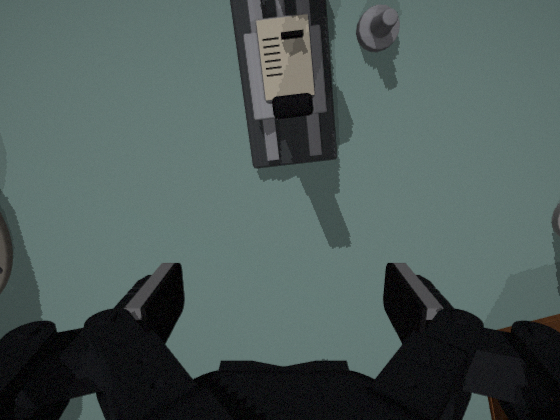

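Request:
arm_command(increments=[[0,-0.03,0,0,0,-3,100],[0,-0.03,0,0,0,-2.5,100],[0,0,0,0,0,0,100]])

```text
t: 1.7
tcp_pos: [442.7, -58.9, 255.8]
orientation: [-3.097, 0.515, 0.001]
ft_force: [0.2, -0.4, -0.7]
gripper_width: 85.2
```

```bash
python3 snap.py w2 wrist 200 0 380 200 4
```

```text
t 1.7 tcp [442.67 -58.91 255.85] [-3.0972e+00  5.1490e-01  9.0000e-04] F [ 0.2 -0.4 -0.7] w 85.2 q6 0.12
```

View pics/w2.png

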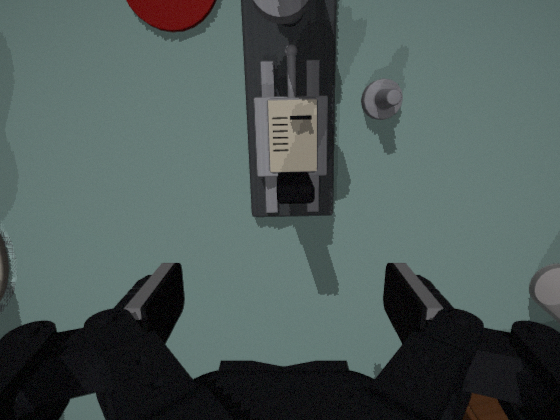

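View pics/w2_c.png

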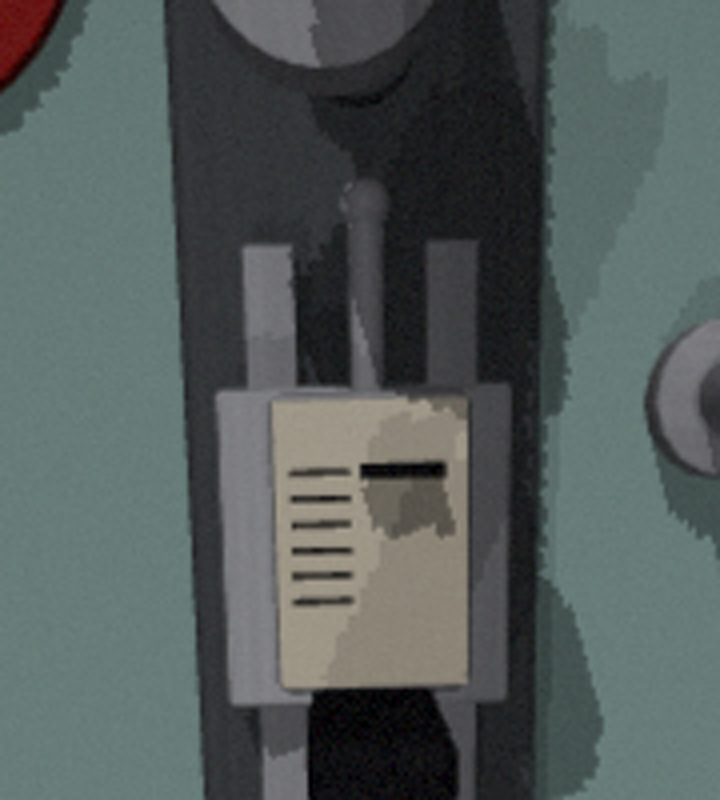

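```bash
python3 - <<'E'
import cv2,numpy as np
a=cv2.imread("pics/w1.png")[80:130,260:330];b=cv2.imread("pics/w2.png")[160:220,260:330]
g=lambda i:cv2.convertScaleAbs(cv2.resize(i,None,fx=8,fy=8,interpolation=cv2.INTER_CUBIC),alpha=3)
cv2.imwrite("pics/tabs.png",np.vstack([g(a)[:400],g(b)])[:600*2][::1])
i=np.vstack([g(a),g(b)]);cv2.imwrite("pics/tabs.png",cv2.resize(i,None,fx=.66,fy=.66))
E
```

```text
(no output)
```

View pics/tabs.png

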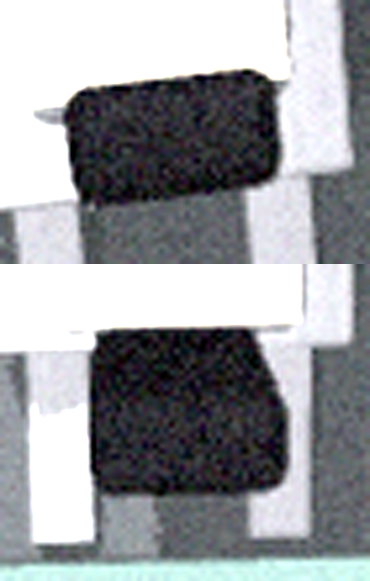

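```bash
python3 - <<'E'
from h import *
from cell import ctrl
L=lambda n:(lambda d:wcam(d["p"],d["r"]))(np.load(f"pics/{n}.npz"))
print(tri([(L("w1"),(292.8,106)),(L("w2"),(296,193.3))]))
# zero mark / pointer etc
def plane(c,u,z):
    f,cx,cy,T=c; d=T[:3,:3]@np.array([(u[0]-cx)/f,(u[1]-cy)/f,1]); return T[:3,3]+d*(z-T[2,3])/d[2]
c=L("w2")
print("tab top@150 w1",plane(L("w1"),(292.8,106),150),"w2",plane(c,(296,193.3),150))
for n,v,z in [("tip",(365,180),85),("ptr",(402,470),109),("base L",(168,0),18),("base R",(540,0),18)]:
    print(n,plane(c,(200+v[0]/4,v[1]/4),z))
print("base corners",plane(c,(252,216),18),plane(c,(332,216),18))
o=ctrl.get_obs();x=R.from_rotvec(o["orientation"]).as_matrix()[:,0];print("yaw",np.arctan2(x[1],x[0]))
E
```

```text
(array([456.44340221, -46.83197289, 145.65444285]), array([ 0.30851495, -0.03229128, -0.33218039,  0.00561336]))
tab top@150 w1 [456.10004808 -46.85430441 150.        ] w2 [456.83303223 -45.93907156 150.        ]
tip [488.17667354  53.82796473  85.        ]
ptr [ 4.76982424e+02 -2.64118088e-01  1.09000000e+02]
base L [462.08922622 116.810149    18.        ]
base R [544.4435449   88.67337139  18.        ]
base corners [397.99244303 -83.99564037  18.        ] [ 481.48550854 -112.4199599    18.        ]
yaw -0.3317679407063998
```

```bash
python3 go.py 456.5 -46.5 148 -0.306 4
```

```text
0 [0.0023, -0.0045, 0.027] [0.0, 0.01, -0.37]
1 [0.0023, -0.0045, 0.027] [0.0, 0.01, -0.37]
2 [0.0023, -0.0045, 0.027] [0.0, 0.01, -0.37]
3 [0.0023, -0.0045, 0.027] [0.0, 0.01, -0.37]
```

Request:
arm_command(increments=[[0.0046,-0.009,0.02,0,0,-1.5,60],[0.0046,-0.009,0.025,0,0,0,60],[0,0,0.02,0,0,0,60],[0,0,0.01,0,0,0,60],[0,0,0,0,0,0,60]])

```text
t: 2.17
tcp_pos: [454.9, -48.3, 178.4]
orientation: [3.104, -0.484, -0.008]
ft_force: [0.2, 0.3, -0.2]
gripper_width: 51.5
```

```bash
python3 snap.py w3 wrist
```

```text
t 2.17 tcp [454.88 -48.28 178.36] [ 3.1036 -0.4845 -0.0082] F [ 0.2  0.3 -0.2] w 51.5 q6 0.13
```

View pics/w3.png

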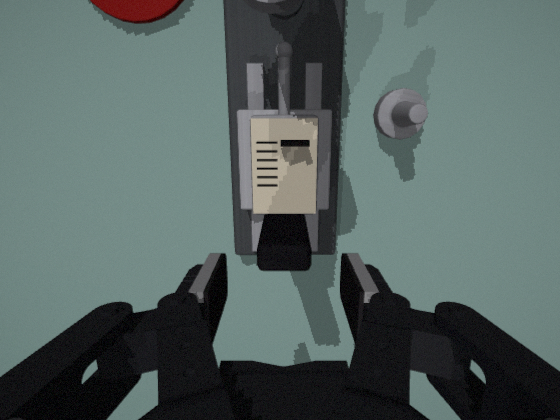

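```bash
cat >> h.py <<'E'
L=lambda n:(lambda d:wcam(d["p"],d["r"]))(np.load(f"pics/{n}.npz"))
def plane(c,u,z):
    f,cx,cy,T=c; d=T[:3,:3]@np.array([(u[0]-cx)/f,(u[1]-cy)/f,1]); return T[:3,3]+d*(z-T[2,3])/d[2]
E
python3 - <<'E'
from h import *
c=L("w3")
print(proj(c,[[456.5,-46.5,150],[456.5+.3*7,-46.5+.953*7,150],[456.5-.3*7,-46.5-.953*7,150]]))
d=np.load("pics/w3.npz");M=R.from_rotvec(d["r"]).as_matrix()
for y in(-11,0,11): print(proj(c,(d["p"]+M@np.array([25,y,25]),d["p"]+M@np.array([-25,y,25]))))
print(plane(c,(284,270),150),plane(c,(284,244),150))
E
python3 go.py 456.5 -46.5 148 -0.306 3
```

```text
[[284.17392666 259.42602807]
 [284.1249708  245.52274146]
 [284.22173157 273.00244638]]
[[336.79378066 244.62974466]
 [226.59465589 244.50066378]]
[[335.7616588  266.89813476]
 [227.65012735 266.76648921]]
[[334.76791888 288.338421  ]
 [228.66635723 288.20448895]]
[454.78227144 -51.65467121 150.        ] [458.78227385 -39.09375225 150.        ]
0 [0.0001, -0.0007, 0.0108] [0.01, 0.04, -0.07]
1 [0.0001, -0.0007, 0.0108] [0.01, 0.04, -0.07]
2 [0.0001, -0.0007, 0.0108] [0.01, 0.04, -0.07]
```

Request:
arm_command(increments=[[0,-0.003,0.015,0,0,0,60],[0,0,0.01,0,0,0,55],[0,0,0.005,0,0,0,45],[0,0,0,0,0,0,38],[0,0,0,0,0,0,34]])

```text
t: 2.63
tcp_pos: [457.3, -44.6, 151.8]
orientation: [3.104, -0.482, 0.0]
ft_force: [-0.8, -0.5, 0.1]
gripper_width: 28.7
```

```bash
python3 snap.py w4 wrist
```

```text
t 2.63 tcp [457.27 -44.58 151.76] [ 3.1043e+00 -4.8160e-01  4.0000e-04] F [-0.8 -0.5  0.1] w 28.7 q6 0.14
```

View pics/w4.png

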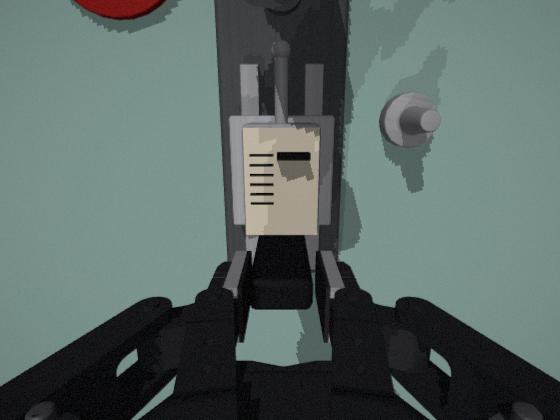

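Request:
arm_command(increments=[[0,0,0.003,0,0,0,32],[0,0,0,0,0,0,31],[0,0,0,0,0,0,30]])

```text
t: 2.93
tcp_pos: [456.3, -44.0, 149.2]
orientation: [-3.104, 0.481, 0.003]
ft_force: [-6.4, 2.6, 3.8]
gripper_width: 25.9
```

Request:
arm_command(increments=[[0,0,0,0,0,0,29],[0,0,0,0,0,0,28],[0,0,0,0,0,0,28]])

```text
t: 3.18
tcp_pos: [456.3, -44.0, 149.4]
orientation: [-3.104, 0.481, 0.003]
ft_force: [-6.5, 2.3, 4.0]
gripper_width: 24.9
```

Request:
arm_command(increments=[[-0.001,-0.001,0,0,0,0,28],[0,-0.003,0,0,0,0,28],[0,-0.004,0,0,0,0,28],[0,-0.004,0,0,0,0,28],[0,-0.003,0,0,0,0,28]])

```text
t: 3.6
tcp_pos: [460.3, -31.3, 149.4]
orientation: [3.1, -0.483, -0.001]
ft_force: [-4.9, -7.5, 2.9]
gripper_width: 25.0
```

```bash
python3 snap.py w5 wrist 190 0 370 200 4
```

```text
t 3.6 tcp [460.27 -31.28 149.42] [ 3.1004e+00 -4.8260e-01 -9.0000e-04] F [-4.9 -7.5  2.9] w 25.0 q6 0.17
```

View pics/w5_c.png

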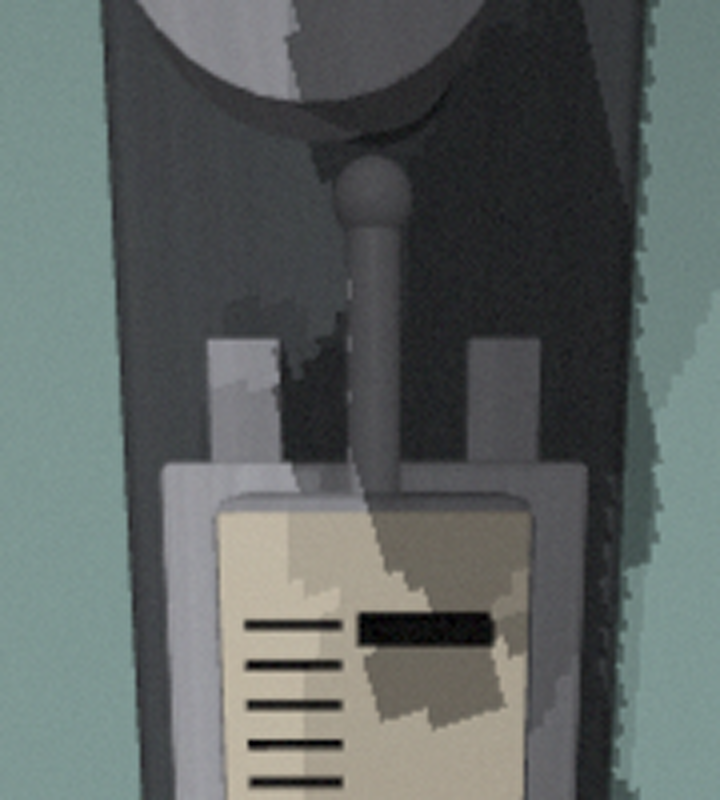

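Request:
arm_command(increments=[[-0.0005,-0.002,0,0,0,0,28],[0,-0.002,0,0,0,0,28],[0,-0.002,0,0,0,0,28],[0,0,0,0,0,0,28]])

```text
t: 3.98
tcp_pos: [462.1, -25.5, 149.4]
orientation: [3.101, -0.482, 0.001]
ft_force: [-1.7, -8.5, 2.0]
gripper_width: 25.2
```

```bash
python3 snap.py w6 wrist 190 0 370 200 4
```

```text
t 3.98 tcp [462.05 -25.49 149.43] [ 3.1005e+00 -4.8250e-01  1.0000e-03] F [-1.7 -8.5  2. ] w 25.2 q6 0.18
```

View pics/w6_c.png

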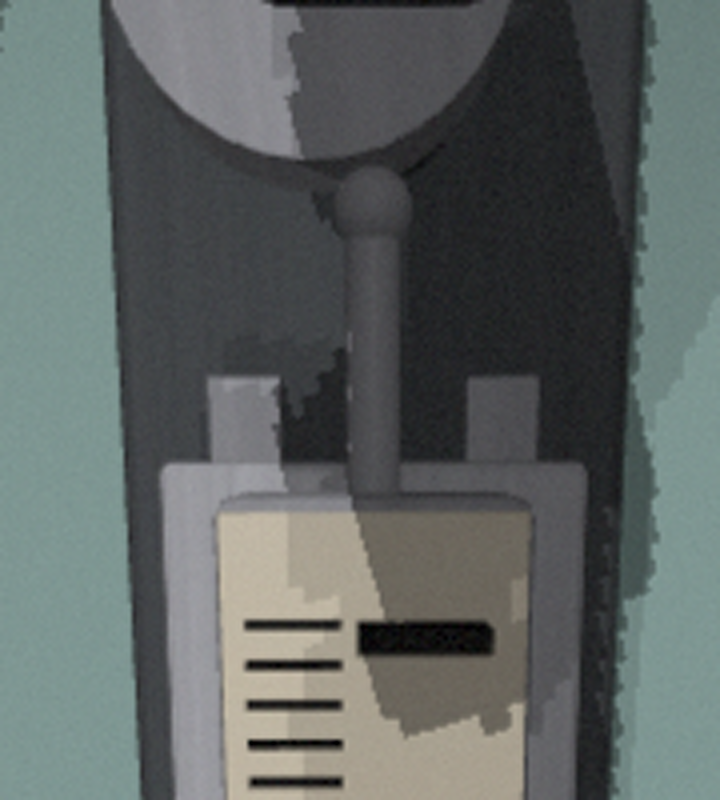

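Request:
arm_command(increments=[[0,-0.002,0,0,0,0,28],[0,-0.0018,0,0,0,0,28],[0,0,0,0,0,0,28]])

```text
t: 4.28
tcp_pos: [463.1, -22.1, 149.4]
orientation: [3.1, -0.483, 0.001]
ft_force: [-3.3, -8.9, 1.7]
gripper_width: 25.0
```

```bash
python3 snap.py w7 wrist 190 0 370 200 4
```

```text
t 4.28 tcp [463.13 -22.11 149.41] [ 3.100e+00 -4.827e-01  7.000e-04] F [-3.3 -8.9  1.7] w 25.0 q6 0.19
```

View pics/w7_c.png

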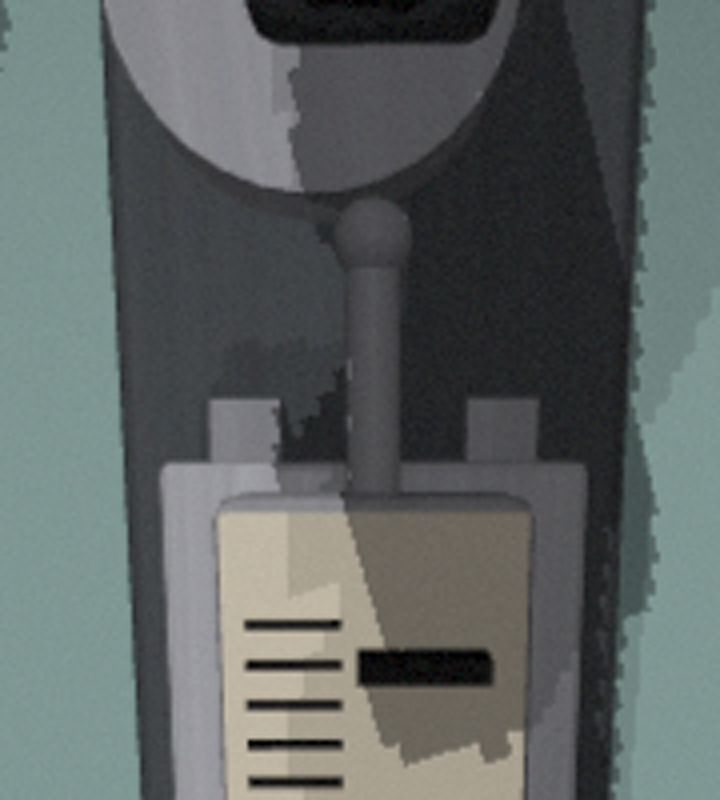

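Request:
arm_command(increments=[[0.0005,-0.0004,0,0,0,0,28],[0,0,0,0,0,0,28],[0,0,0,0,0,0,33],[0,0,0,0,0,0,40],[0,0,0,0,0,0,45]])

```text
t: 4.75
tcp_pos: [464.3, -19.9, 148.9]
orientation: [-3.104, 0.481, -0.002]
ft_force: [0.2, 0.4, -0.1]
gripper_width: 38.4
```

```bash
python3 snap.py w8 wrist 190 0 370 200 4
```

```text
t 4.75 tcp [464.28 -19.89 148.86] [-3.1042e+00  4.8080e-01 -1.8000e-03] F [ 0.2  0.4 -0.1] w 38.4 q6 0.19
```

View pics/w8_c.png

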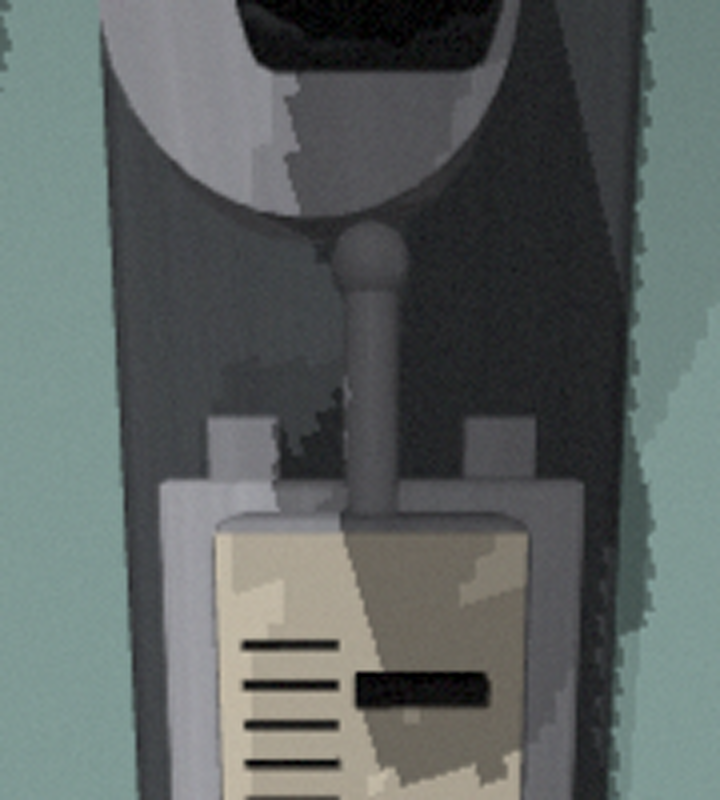

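Request:
arm_command(increments=[[0,0,0,0,0,0,60],[0,0,-0.02,0,0,0,60],[0,0,-0.03,0,0,0,60],[0,-0.01,-0.035,0,0,0,60],[0,0,0,0,0,0,60]])

```text
t: 5.22
tcp_pos: [469.0, -9.7, 241.0]
orientation: [-3.103, 0.48, -0.017]
ft_force: [1.5, -0.3, 1.7]
gripper_width: 51.5
```

```bash
python3 snap.py w9 wrist
```

```text
t 5.22 tcp [469.04  -9.66 240.96] [-3.1032  0.4795 -0.0175] F [ 1.5 -0.3  1.7] w 51.5 q6 0.21
```

View pics/w9.png

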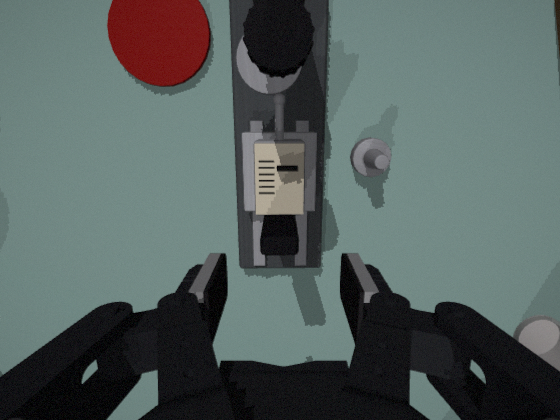

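Request:
arm_command(increments=[[0,-0.03,-0.01,0,0,-4,60],[0,-0.03,0,0,0,-5,60],[0,0,0,0,0,0,60]])

```text
t: 5.52
tcp_pos: [483.6, 50.8, 242.5]
orientation: [-3.131, 0.224, 0.001]
ft_force: [0.2, 1.3, -0.8]
gripper_width: 51.1
```

```bash
python3 snap.py w10 wrist; python3 - <<'E'
import cv2,numpy as np
a=cv2.imread("pics/w9.png")[0:90,230:330];b=cv2.imread("pics/w10.png")[30:170,220:340]
g=lambda i,k:cv2.convertScaleAbs(cv2.resize(i,None,fx=k,fy=k,interpolation=cv2.INTER_CUBIC),alpha=2.5)
cv2.imwrite("pics/k9.png",g(a,6));cv2.imwrite("pics/k10.png",g(b,4))
E
```

```text
t 5.52 tcp [483.59  50.81 242.54] [-3.1313e+00  2.2380e-01  8.0000e-04] F [ 0.2  1.3 -0.8] w 51.1 q6 0.18
```

View pics/w10.png

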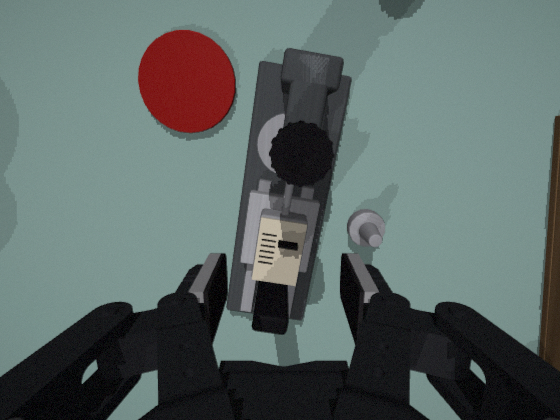

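View pics/k9.png

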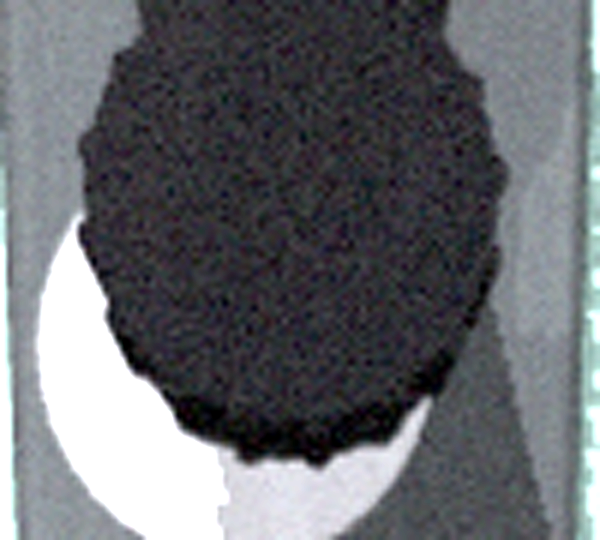

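View pics/k10.png

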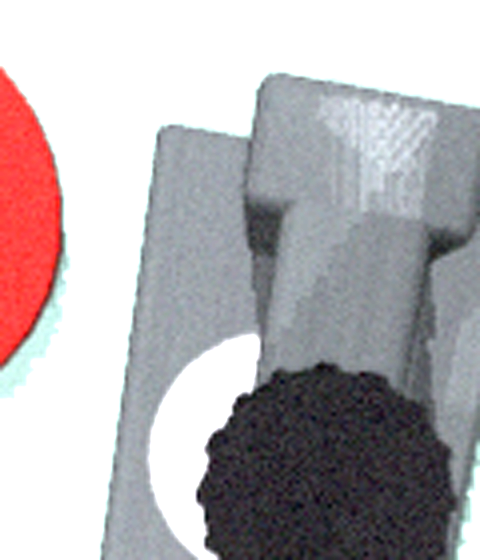

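```bash
python3 - <<'E'
from h import *
o=[(L("w9"),(278.7,34.2)),(L("w10"),(301.8,153.5))]
print(tri(o))
for c,u in o: print(plane(c,u,166))
E
python3 go.py 500 95 200 0.77
```

```text
(array([501.30500764,  95.01546784, 161.35758194]), array([ 0.30741627, -0.06348767, -0.34633777,  0.01464243]))
[500.85033368  94.0674579  166.        ]
[501.33796269  95.49707921 166.        ]
0 [0.0013, -0.006, 0.0053] [-0.01, 0.01, -6.56]
1 [0.0019, -0.0058, 0.0053] [-0.01, 0.01, -6.56]
2 [0.0026, -0.0055, 0.0053] [-0.01, 0.01, -6.56]
3 [0.0032, -0.0052, 0.0053] [-0.01, 0.01, -6.56]
4 [0.0038, -0.0048, 0.0053] [-0.01, 0.01, -6.56]
5 [0.0043, -0.0044, 0.0053] [-0.01, 0.01, -6.56]
6 [0.0048, -0.0038, 0.0053] [-0.01, 0.01, -6.56]
7 [0.0052, -0.0033, 0.0053] [-0.01, 0.01, -6.56]
```

Request:
arm_command(increments=[[0.0014,-0.006,0.004,0,0,-6.5,70],[0.002,-0.0058,0.004,0,0,-6.5,70],[0.0026,-0.0055,0.004,0,0,-6.5,70],[0.0033,-0.0052,0.004,0,0,-6.5,70],[0.0038,-0.0048,0.004,0,0,-6.5,70]])

```text
t: 5.98
tcp_pos: [493.9, 75.2, 222.0]
orientation: [3.072, 0.656, -0.003]
ft_force: [0.8, -0.3, 0.2]
gripper_width: 59.7
```

Request:
arm_command(increments=[[0.0044,-0.0044,0.004,0,0,-6.5,70],[0.0048,-0.0038,0.004,0,0,-6.5,70],[0.0053,-0.0033,0.004,0,0,-6.5,70],[0,0,0,0,0,0,70]])

```text
t: 6.32
tcp_pos: [500.4, 93.0, 209.1]
orientation: [-2.916, -1.166, 0.005]
ft_force: [-0.3, -0.7, -0.7]
gripper_width: 59.9
```

```bash
python3 snap.py w11 wrist;python3 go.py 501 95 160 0.77 4
```

```text
t 6.32 tcp [500.42  93.04 209.13] [-2.9165 -1.1656  0.0048] F [-0.3 -0.7 -0.7] w 59.9 q6 -0.64
0 [0.0005, -0.0003, 0.0124] [-0.02, 0.03, -0.22]
1 [0.0005, -0.0003, 0.0124] [-0.02, 0.03, -0.22]
2 [0.0005, -0.0003, 0.0124] [-0.02, 0.03, -0.22]
3 [0.0005, -0.0003, 0.0124] [-0.02, 0.03, -0.22]
```

View pics/w11.png

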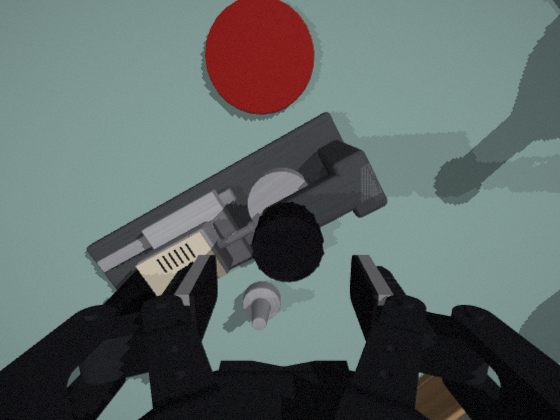

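```bash
python3 - <<'E'
from h import *
print(plane(L("w11"),(288,242),166))
E
```

```text
[498.88185277  99.02356575 166.        ]
```

Request:
arm_command(increments=[[0.001,-0.001,0.014,0,0,-0.5,70],[0,0,0.012,0,0,0,70],[0,0,0,0,0,0,70],[0,0,0,0,0,0,70]])

```text
t: 6.7
tcp_pos: [500.2, 94.2, 183.5]
orientation: [-2.914, -1.171, 0.005]
ft_force: [0.0, -0.1, 0.1]
gripper_width: 59.8
```

```bash
python3 snap.py w12 wrist 180 180 390 330 3
```

```text
t 6.7 tcp [500.18  94.19 183.49] [-2.9143 -1.1713  0.0047] F [ 0.  -0.1  0.1] w 59.8 q6 -0.64
```

View pics/w12_c.png

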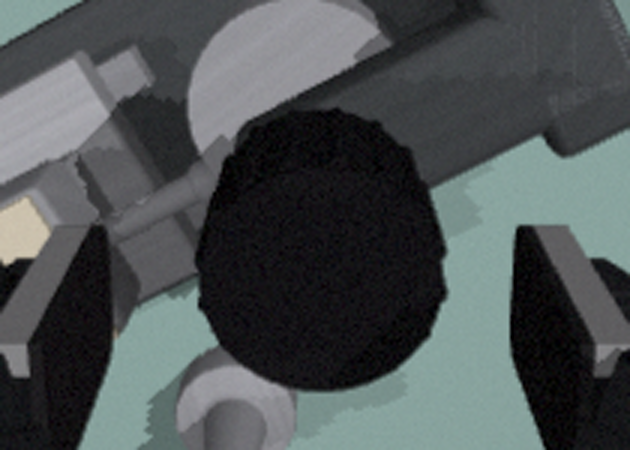

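```bash
python3 - <<'E'
from h import *
p=plane(L("w12"),(287,269),166);d=np.load("pics/w12.npz");print(p,R.from_rotvec(d["r"]).inv().apply(p-d["p"]))
E
```

```text
[500.12305461  97.61965739 166.        ] [ 2.37903708 -2.48130273 17.49159138]
```

Request:
arm_command(increments=[[0.0018,-0.0012,0.012,0,0,0,65],[0,0,0.011,0,0,0,55],[0,0,0,0,0,0,48],[0,0,0,0,0,0,46]])

```text
t: 7.08
tcp_pos: [500.8, 96.7, 160.8]
orientation: [-2.914, -1.174, 0.004]
ft_force: [-0.4, -0.2, -0.6]
gripper_width: 38.9
```

```bash
python3 snap.py w13 wrist 180 180 390 330 3
```

```text
t 7.08 tcp [500.83  96.67 160.84] [-2.9135 -1.1736  0.0038] F [-0.4 -0.2 -0.6] w 38.9 q6 -0.64
```

View pics/w13.png

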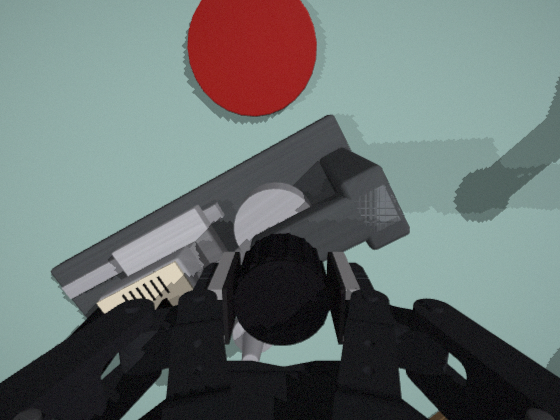

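Request:
arm_command(increments=[[0,0,0,0,0,0,43],[0,0,0,0,0,0,42],[0,0,0,0,0,0,41]])

```text
t: 7.38
tcp_pos: [500.6, 96.0, 162.2]
orientation: [2.914, 1.173, -0.005]
ft_force: [-5.0, -2.2, 0.1]
gripper_width: 35.5
```

Request:
arm_command(increments=[[0,0,0,0,0,0,40],[0,0,0,0,0,0,39],[0,0,0,0,0,0,39]])

```text
t: 7.63
tcp_pos: [500.6, 96.0, 162.4]
orientation: [2.914, 1.173, -0.004]
ft_force: [-5.5, -3.5, 0.2]
gripper_width: 34.4
```

Request:
arm_command(increments=[[-0.0006,0,0,0,0,-3,39],[0,0,0,0,0,-5,39],[0,0,0,0,0,-6,39],[0,0,0,0,0,-6,39],[0,0,0,0,0,-5,39]])

```text
t: 8.05
tcp_pos: [500.5, 96.0, 162.4]
orientation: [-2.587, -1.783, 0.002]
ft_force: [-3.3, -1.7, -0.8]
gripper_width: 34.8
```

```bash
python3 snap.py w14 wrist
```

```text
t 8.05 tcp [500.55  95.99 162.45] [-2.5865e+00 -1.7827e+00  2.2000e-03] F [-3.3 -1.7 -0.8] w 34.8 q6 -1.08
```

View pics/w14.png

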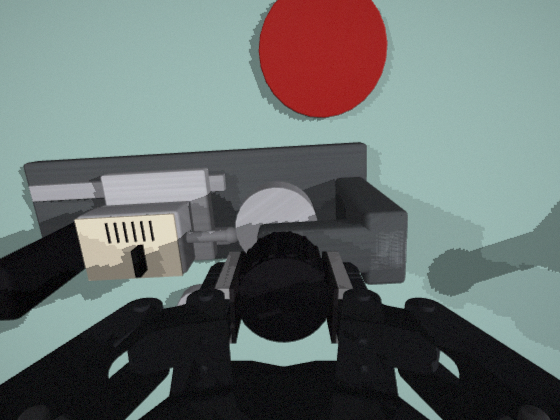

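Request:
arm_command(increments=[[-0.0004,0,0,0,0,-5,39],[0,0,0,0,0,-6,39],[0,0,0,0,0,-6,39],[0,0,0,0,0,-6,39],[0,0,0,0,0,-5,39]])

```text
t: 8.52
tcp_pos: [500.5, 96.0, 162.4]
orientation: [-2.08, -2.353, 0.001]
ft_force: [-4.0, 0.1, -0.7]
gripper_width: 34.3
```

```bash
python3 snap.py w15 wrist
```

```text
t 8.52 tcp [500.54  95.96 162.43] [-2.0803e+00 -2.3533e+00  9.0000e-04] F [-4.   0.1 -0.7] w 34.3 q6 -1.57
```

View pics/w15.png

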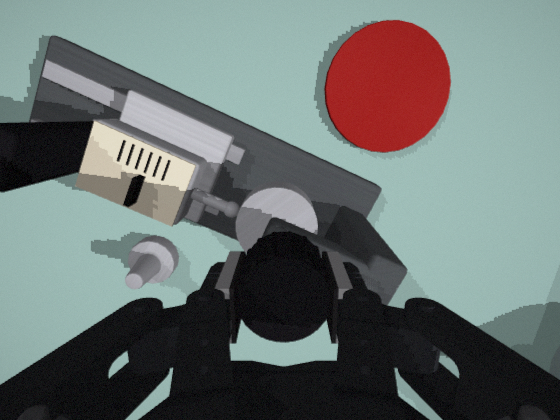

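Request:
arm_command(increments=[[-0.0004,0,0,0,0,-5,39],[0,0,0,0,0,-6,39],[0,0,0,0,0,-5,39],[0,0,0,0,0,-4,39],[0,0,0,0,0,0,39]])

```text
t: 8.98
tcp_pos: [500.6, 95.9, 162.5]
orientation: [-1.644, -2.676, -0.0]
ft_force: [-4.9, 1.8, 0.6]
gripper_width: 34.6
```

```bash
python3 snap.py w16 wrist
```

```text
t 8.98 tcp [500.6   95.93 162.46] [-1.6442e+00 -2.6759e+00 -3.0000e-04] F [-4.9  1.8  0.6] w 34.6 q6 -1.92
```

View pics/w16.png

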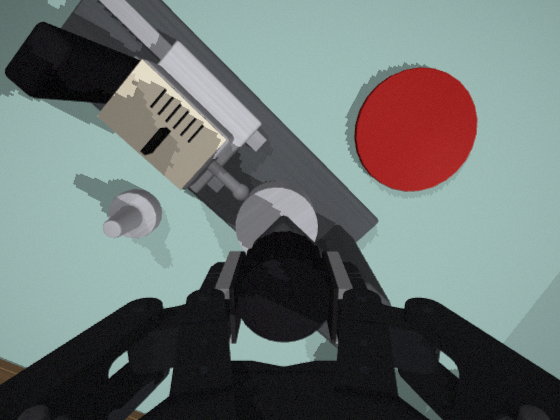

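```bash
cat > rect.py <<'E'
import sys
from h import *
P=(500.9,95.3,-.306)
def rect(n,z,k=8,x=(-28,28),y=(-135,-55)):
    img=cv2.imread(f"pics/{n}.png"); c=L(n)
    W,H=int((y[1]-y[0])*k),int((x[1]-x[0])*k)
    cor=st(P,[(x[1],y[0],z),(x[1],y[1],z),(x[0],y[1],z),(x[0],y[0],z)])
    M=cv2.getPerspectiveTransform(proj(c,cor).astype(np.float32),np.float32([[0,0],[W,0],[W,H],[0,H]]))
    return cv2.warpPerspective(img,M,(W,H),flags=cv2.INTER_CUBIC)
if __name__=="__main__":
    out=[]
    for n in sys.argv[2:]:
        r=rect(n,100); out.append(cv2.convertScaleAbs(r[:,:],alpha=1.3))
    cv2.imwrite(f"pics/{sys.argv[1]}.png",cv2.resize(np.vstack(out),None,fx=1,fy=1))
E
python3 rect.py r1 w16; python3 rect.py r0 w8
```

```text
(no output)
```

View pics/r1.png

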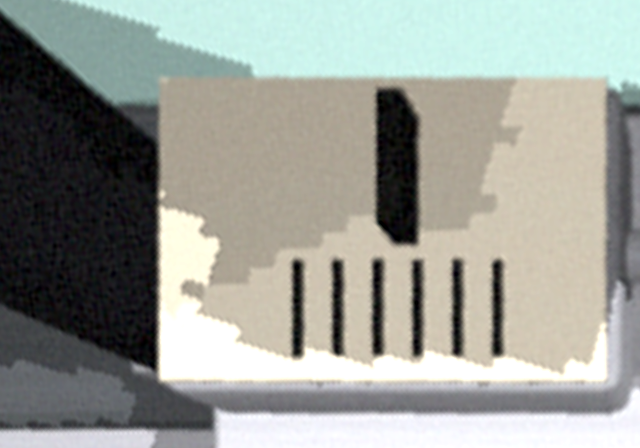

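View pics/r0.png

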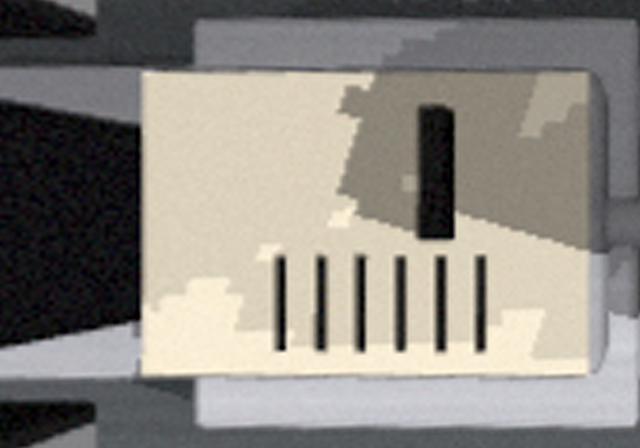

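Request:
arm_command(increments=[[0,0,0,0,0,-5,39],[0,0,0,0,0,-5,39],[0,0,0,0,0,-5,39],[0,0,0,0,0,-4,39],[0,0,0,0,0,0,39]])

```text
t: 9.45
tcp_pos: [500.6, 95.9, 162.4]
orientation: [-1.18, -2.91, -0.001]
ft_force: [-5.0, 2.0, 0.3]
gripper_width: 34.3
```

```bash
python3 snap.py w17 wrist
```

```text
t 9.45 tcp [500.61  95.92 162.43] [-1.1803e+00 -2.9105e+00 -7.0000e-04] F [-5.   2.   0.3] w 34.3 q6 -2.25
```

Request:
arm_command(increments=[[0,0,0,0,0,-5,39],[0,0,0,0,0,-5,39],[0,0,0,0,0,-5,39],[0,0,0,0,0,-1,39],[0,0,0,0,0,0,39]])

```text
t: 9.92
tcp_pos: [500.6, 95.9, 162.4]
orientation: [-0.767, -3.046, -0.001]
ft_force: [-5.3, 1.5, 1.1]
gripper_width: 34.6
```

```bash
python3 snap.py w18 wrist; python3 rect.py r2 w17;python3 rect.py r3 w18;python3 rect.py r4 w15;python3 rect.py r5 w14; python3 - <<'E'
import cv2,numpy as np
I=[cv2.imread(f"pics/r{i}.png") for i in (2,3,4,5)]
cv2.imwrite("pics/r25.png",cv2.resize(np.vstack([np.hstack(I[:2]),np.hstack(I[2:])]),(800,560),interpolation=cv2.INTER_AREA))
E
```

```text
t 9.92 tcp [500.6   95.93 162.42] [-7.6700e-01 -3.0456e+00 -1.0000e-03] F [-5.3  1.5  1.1] w 34.6 q6 -2.53
```

View pics/r25.png

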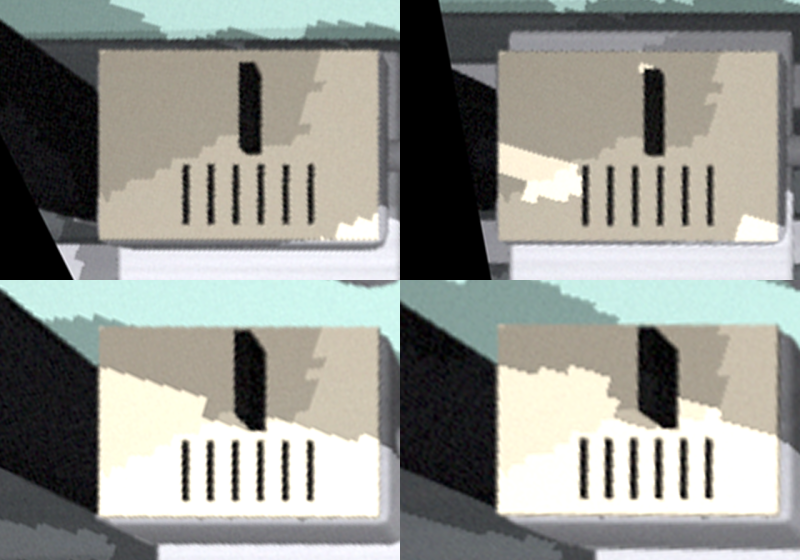

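View pics/w18.png

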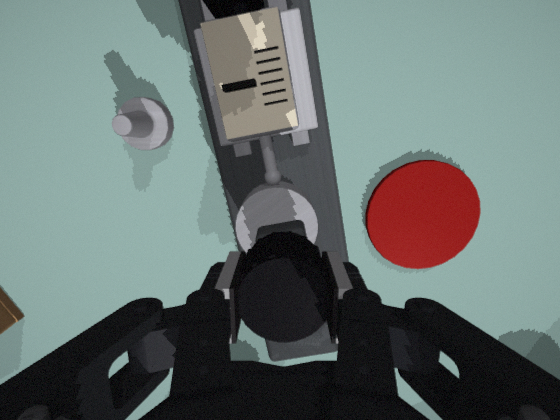

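```bash
cat > prof.py <<'E'
from rect import *
def meas(n,z=100,k=16,dbg=False):
    g=cv2.cvtColor(rect(n,z,k),cv2.COLOR_BGR2GRAY).astype(float)
    # stand x rows: row = (28-x)*k ; marks x~-? rows 265..345 at k=8 -> pointer rows 200..230 at k8
    def edges(rows,lo,hi,th):
        p=cv2.GaussianBlur(g[rows[0]*k//8:rows[1]*k//8].mean(0)[None],(0,0),2)[0]
        return p
    m=edges((285,335),0,0,0); 
    # zero/other marks: local minima
    from scipy.signal import find_peaks
    pk,_=find_peaks(-m,prominence=25,distance=3*k)
    b=edges((205,228),0,0,0)
    dark=b<45
    out=[]
    i=0
    lab=np.flatnonzero(np.diff(dark.astype(int)))
    return pk/k-135,[round(v/k-135,2) for v in lab],
if __name__=="__main__":
    for n in sys.argv[1:]:
        d=np.load(f"pics/{n}.npz");x=R.from_rotvec(d["r"]).as_matrix()[:,0]
        a,b=meas(n);print(n,"yaw",round(np.degrees(np.arctan2(x[1],x[0])),1),np.round(a,2),b)
E
python3 prof.py w8 w13 w14 w15 w16 w17 w18
```

```text
w8 yaw -17.6 [-99.81 -94.88 -89.81 -84.88 -79.88 -74.88] [np.float64(-117.56), np.float64(-82.81), np.float64(-78.38)]
w13 yaw 43.9 [-122.31  -98.75  -93.81  -88.81  -83.81  -78.81  -73.81  -59.  ] [np.float64(-87.44), np.float64(-83.62), np.float64(-77.06), np.float64(-58.62)]
w14 yaw 69.2 [-124.56  -98.38  -93.38  -88.44  -83.38  -78.44  -73.44] [np.float64(-116.06), np.float64(-85.06), np.float64(-79.94)]
w15 yaw 97.0 [-125.31  -98.06  -93.12  -88.12  -83.06  -78.06  -73.06] [np.float64(-115.69), np.float64(-87.25), np.float64(-82.31)]
w16 yaw 116.9 [-124.94  -97.88  -92.94  -87.94  -82.94  -77.94  -72.94] [np.float64(-115.56), np.float64(-87.81), np.float64(-83.0)]
w17 yaw 135.9 [-97.94 -92.94 -87.94 -82.94 -78.   -73.   -57.88] [np.float64(-115.5), np.float64(-87.12), np.float64(-83.06)]
w18 yaw 151.7 [-98.06 -93.06 -88.06 -83.06 -78.12 -73.12 -58.56] [np.float64(-115.69), np.float64(-86.12), np.float64(-82.44)]
```

Request:
arm_command(increments=[[0,0,0,0,0,5,39],[0,0,0,0,0,6,39],[0,0,0,0,0,6,39],[0,0,0,0,0,6,39],[0,0,0,0,0,4,39]])

```text
t: 10.38
tcp_pos: [500.6, 95.9, 162.4]
orientation: [-1.466, -2.778, -0.0]
ft_force: [-4.9, 1.7, 0.5]
gripper_width: 34.3
```

Request:
arm_command(increments=[[0,0,0,0,0,0,39]])

```text
t: 10.47
tcp_pos: [500.6, 95.9, 162.4]
orientation: [-1.464, -2.778, -0.001]
ft_force: [-3.6, 2.3, 1.0]
gripper_width: 34.3
```

```bash
python3 snap.py w19 wrist; python3 prof.py w19
```

```text
t 10.47 tcp [500.59  95.92 162.44] [-1.4641e+00 -2.7785e+00 -5.0000e-04] F [-3.6  2.3  1. ] w 34.3 q6 -2.05
w19 yaw 124.4 [-97.94 -92.94 -87.94 -82.94 -77.94 -72.94] [np.float64(-115.38), np.float64(-87.69), np.float64(-83.06)]
```

Request:
arm_command(increments=[[0,0,0,0,0,5,39],[0,0,0,0,0,5,39],[0,0,0,0,0,5,39],[0,0,0,0,0,4,39],[0,0,0,0,0,0,39]])

```text
t: 10.93
tcp_pos: [500.6, 95.9, 162.5]
orientation: [-1.903, -2.499, -0.0]
ft_force: [-3.8, 2.2, 1.1]
gripper_width: 34.7
```

```bash
python3 snap.py w20 wrist; python3 prof.py w20
```

```text
t 10.93 tcp [500.58  95.89 162.45] [-1.9026e+00 -2.4987e+00 -1.0000e-04] F [-3.8  2.2  1.1] w 34.7 q6 -1.72
w20 yaw 105.4 [-124.  -98.  -93.  -88.  -83.  -78.  -73.] [np.float64(-115.62), np.float64(-87.69), np.float64(-82.62)]
```

Request:
arm_command(increments=[[0,0,0,0,0,-5,39],[0,0,0,0,0,-5,39],[0,0,0,0,0,-5,39],[0,0,0,0,0,-5,39],[0,0,0,0,0,0,39]])

```text
t: 11.4
tcp_pos: [500.6, 95.9, 162.4]
orientation: [-1.428, -2.797, -0.001]
ft_force: [-5.0, 2.6, -0.2]
gripper_width: 34.6
```

```bash
python3 snap.py w21 wrist; python3 prof.py w21
```

```text
t 11.4 tcp [500.63  95.92 162.44] [-1.4278e+00 -2.7974e+00 -5.0000e-04] F [-5.   2.6 -0.2] w 34.6 q6 -2.08
w21 yaw 125.9 [-97.94 -92.94 -87.94 -82.94 -77.94 -72.94] [np.float64(-115.44), np.float64(-87.56), np.float64(-83.12)]
```

Request:
arm_command(increments=[[0.0005,0,0,0,0,0,41],[0,0,0,0,0,0,44],[0,0,0,0,0,0,50],[0,0,0,0,0,0,60],[0,0,0,0,0,0,65]])

```text
t: 11.87
tcp_pos: [501.0, 95.8, 162.6]
orientation: [1.43, 2.796, 0.001]
ft_force: [-0.8, -0.3, -0.3]
gripper_width: 55.5
```

```bash
python3 snap.py w22 wrist; python3 prof.py w22
```

```text
t 11.87 tcp [501.03  95.83 162.62] [1.4301e+00 2.7961e+00 9.0000e-04] F [-0.8 -0.3 -0.3] w 55.5 q6 -2.07
w22 yaw 125.8 [-97.94 -92.94 -88.   -82.94 -77.94 -72.94 -57.44] [np.float64(-115.44), np.float64(-87.62), np.float64(-83.25)]
```

View pics/w22.png

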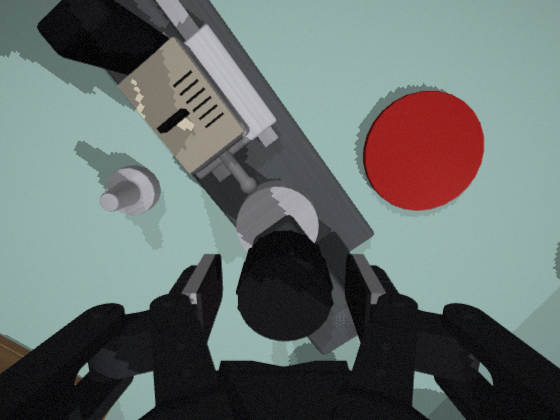

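Request:
arm_command(increments=[[0,0,-0.01,0,0,0,70],[0,0,-0.02,0,0,0,75],[0,0,-0.03,0,0,0,75],[0,0,-0.03,0,0,0,75],[0,0,0,0,0,0,75]])

```text
t: 12.33
tcp_pos: [502.2, 96.1, 260.5]
orientation: [1.425, 2.789, 0.01]
ft_force: [1.1, 0.7, 1.6]
gripper_width: 64.3
```

Request:
arm_command(increments=[[0,0,-0.01,0,0,0,75],[0,0,0,0,0,0,75],[0,0,0,0,0,0,75]])

```text
t: 12.58
tcp_pos: [500.7, 95.9, 262.4]
orientation: [1.429, 2.797, 0.0]
ft_force: [0.4, -0.0, -0.1]
gripper_width: 64.0
```

```bash
python3 snap.py w23 wrist 170 30 350 250 4; python3 prof.py w23; python3 rect.py r23 w23; python3 snap.py s23 scene
```

```text
t 12.58 tcp [500.68  95.91 262.42] [1.4292e+00 2.7975e+00 2.0000e-04] F [ 0.4 -0.  -0.1] w 64.0 q6 -2.07
w23 yaw 125.9 [-97.94 -92.94 -87.94 -82.94 -77.94 -72.94] [np.float64(-115.88), np.float64(-86.88), np.float64(-83.56)]
t 12.63 tcp [500.47  95.89 261.57] [-1.4288e+00 -2.7968e+00  1.0000e-03] F [-0.5  0.2  0. ] w 63.8 q6 -2.07
```

View pics/w23.png

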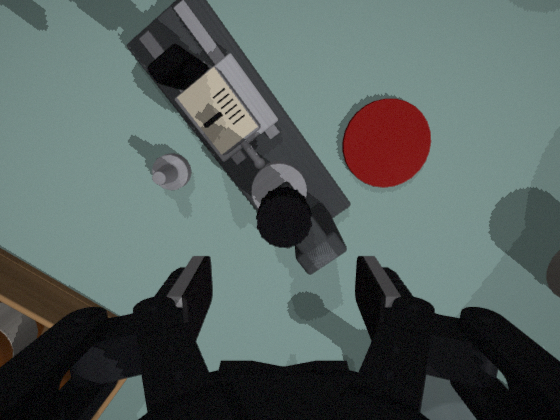

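View pics/r23.png

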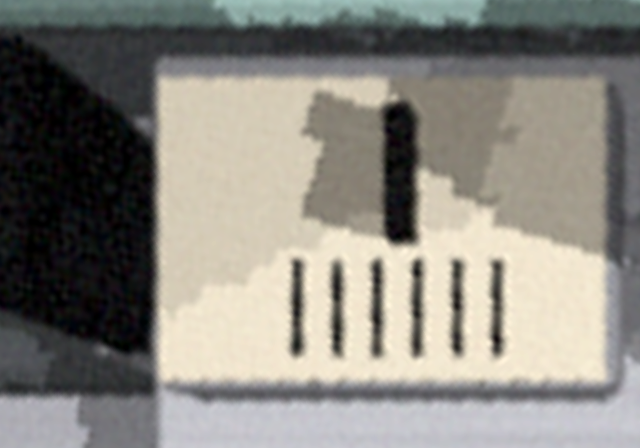

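View pics/s23.png

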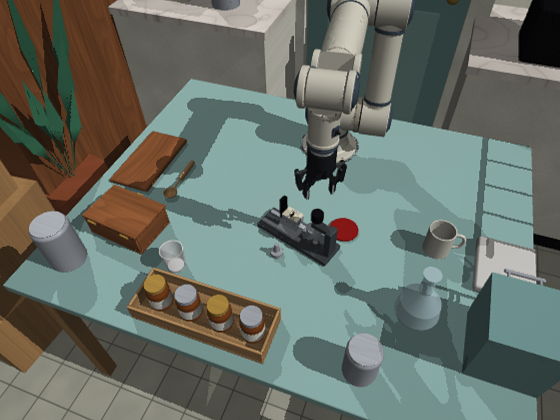

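```bash
python3 -c "
from cell import ctrl
print(ctrl.job_done())"
```

```text
the job is handed in; nothing more can be done
None
```

The stopper is at its high side with the plunger pressed in about 12 mm, well short of its 25 mm stop. The job was handed in at about 12.6 s on the robot's clock, out of 72 s.

**Gauge:** I pinched the tab and slid the gauge up until the plunger touched the head and was pressed in. The pointer read about 5.0 mm on the plate after I let go.

**High side:** I turned the knob counter-clockwise and watched the pointer. The reading rose, peaked and fell again; the peak lay at a tool angle of about 125°, judged from readings of equal height on each side. I swung back past it, came forward again and let go at 125.9°. The reading there was the highest I saw, and it held after release.

**Last checks:**
- **Hand off:** the hand is about 100 mm above its grip height, touching nothing, with forces near zero.
- **Gauge scale:** its marks have not shifted since the peak was found.
- **Other things:** the coaster, spare stopper and the rest look undisturbed in the scene picture. I compared it by eye only.

**Disagreements and limits:**
- **Knob position:** two wrist views differed by about 2.5 mm, so I gripped at roughly the average. Sideways force on the tool stayed under about 7 N.
- **Grip force:** the interface fixes it at half the most, about 60 N, above the 20–50 N asked. I closed only 1–3 mm past contact, but could not measure the actual grip force.

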